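Build the mast mount stack on a buoy lid

TASK

Thread the three loose parts from the black tray onto the threaded stud in the middle of the white buoy lid, in this order, largest first: the spacer, then the washer, then the bushing with its flange down. Lower each one gently all the way down (do not drop it) and let go of it, so that it lies flat and fully supported on what is beneath it before the next goes on. Leave the bottle, screwdriver, red parts bin and grey case where they are.

Things in the scene. Friction and masses are not known exactly. Their poses are not given: they have to be found in the camera images.
- lid: White round buoy lid, 190 mm across, fixed on the bench at any yaw, on either side of the robot; origin at the centre of its underside. Its flat top is 30 mm above the bench. From its centre rises a vertical steel stud, 16 mm in diameter; two upright bracket plates flank it along the lid's x axis, so fingers round a part must stand on the lid's +y and -y sides, which are open.
- stud_foot (a point): Point on the stud's axis at the lid's top face, 30 mm above the bench; axes as the lid's. The stud is 60 mm tall above this point, its top 9 mm tapering to 8 mm diameter (tip 90 mm above the bench). Seated, the spacer's underside is 0 mm, the washer's 22 mm and the bushing's 30 mm above this point.
- bracket (a point): Foot of the bracket plate on the lid's +x side, 50 mm from the stud's axis, 30 mm above the bench; a like one stands on the -x side. Aluminium, 6 mm thick (x), 60 mm long (lid's y), 35 mm tall (top 65 mm above the bench), inner face 47 mm from the stud's axis, small flange and bolts on its outer side. No room for a finger between a plate and a seated spacer.
- tray: Black open tray fixed on the bench, 168 mm (x) by 240 mm (y), 30 mm tall, walls and floor 4 mm thick; origin at the centre of its underside. Two inner walls along x, as tall as the outer, make three bays centred at y = -79, 0, +79 mm, each 160 mm long (x) and 74 mm wide. One part lies flat in each, which one varies. Bays are too narrow for fingers across them; there is room along x.
- spacer: Plain aluminium spacer ring, 60 mm outside diameter, 21 mm hole, 22 mm tall, 0.12 kg. Origin at the centre of its underside, z up along the hole.
- washer: Thick flat steel washer, 48 mm outside diameter, 21 mm hole, 8 mm thick, 0.08 kg. Origin at the centre of its underside, z up along the hole.
- bushing: Steel flanged bushing, 22 mm tall with a 21 mm hole through: flange at the bottom 40 mm in diameter and 5 mm thick, above it a barrel 31 mm in diameter and 17 mm tall. Origin at the centre of the flange's underside, z up along the hole. Starts flange down. 0.09 kg.
- bottle: Bystander: white round plastic bottle with blue cap, 56 mm in diameter, 150 mm tall, standing loose between the lid and the tray. Origin at the centre of its underside.
- screwdriver: Bystander: screwdriver with black handle, 200 mm long, about 30 mm high, lying loose beyond the work. Origin at mid-length on the bench, its x axis along the blade.
- parts_bin: Bystander: red open bin of bolts, 110 by 90 mm, 50 mm tall, loose, near the robot on its right. Origin at the centre of its underside.
- case: Bystander: closed grey case with black lid, 90 (x) by 130 (y) by 40 mm, loose, near the robot on its left. Origin at the centre of its underside.
There are look-alikes about, which are no part of the job. Several things have the shape of the lid; the one meant has the colours described above.

How it is judged:
By the outcome, as a careful person would: the job done as asked, in the order asked, and still so for the second after the job is handed in, with the robot touching nothing.
It also fails if it takes over 72 s, if anything falls off the work surface, if the arm or the gripper's body presses on something with over 40 N, if the wrist force passes 120 N, or if a joint passes its speed limit or range.

ROBOT

A 6-joint arm with a two-finger parallel gripper is mounted at the origin on the work surface. World frame = base frame: x ahead of the robot, y to its left, z up, the work surface at z = 0. Lengths are in m, angles in rad, forces in N, time in s.
With the tool pointing down it reaches from about 0.35 to 0.975 m from the base axis. Payload 4.9 kg.
Tool frame: the origin (TCP) lies at the very end of the fingers, on their centre line; the grasp point (between the pads) lies 19 mm behind it; z points along the fingers, y is the line along which they close (so a half turn about z gives the same grasp; the last joint's range is limited). The gripper opens to 85 mm and grips with 20 to 120 N. Pads are 22 mm wide; open, the fingers measure 114 mm over their backs; the gripper's body (76 mm by 85 mm) begins 54 mm behind the grasp point. The pads swing forward as they close: fully open they stand 13 mm farther back than shut.
Start: joints at [-1.37, 0.053, 1.613, -0, 1.476, -0.119], TCP at [0.196, -0.593, 0.231] pointing down, gripper open.
Joint ranges: [-3.01, 3.01], [-1.01, 2.22], [0.06, 2.58], [-1.02, 4.17], [0.09, 2.62], [-3.14, 3.14]. Speed limits (rad/s): [2.57, 2.57, 3.14, 3.14, 3.14, 3.14].

INTERFACE

Orientations are given as a unit quaternion [w, x, y, z].
In Python, from plant import * gives the robot as it stands.
- The arm moves only by the tool jog_arm, never from a script. Its argument "moves" is a list that holds one entry, the list of rows, each a list of 7 numbers: the finger opening in cm, from 0 to 8.54, then the shift along the tool's x, y, z in cm, then the turn, a rotation vector about the tool's x, y, z in rad. A call has 1 to 20 rows; each row shifts and turns the commanded pose from where the row before left it, along the tool's axes as they then stand; what a row does not reach is not made up. A row lasts 1/12 s, in which the tool goes at most 41.7 mm and 7.16 degrees, less where a joint would pass 70% of its speed; a pose out of reach is approached as far as the arm can. A call is refused whole if a number of a shift passes 4.17 or a number of a turn 0.125, either way. A call with a gripper value outside its range is refused whole. The fingers move at their own pace and stop on an object; the grip force is fixed at half the most. Time passes only in rows, so rows that do not move let the fingers close. It gives the time, the measured TCP pose, the force, the opening and the grip force at its end, in the units of the state.
- state(): the state, without advancing time (a new reading comes with each control period).
- grab_frame(name): name is "scene" or "top"; returns a dict with "color" (480x640x3 uint8, blue, green, red), "depth" (480x640 float32, m along the optical axis (not along the pixel's ray), 0 where there is no reading), "fx", "fy", "cx", "cy" (pixels), "R" (3x3) and "t" (3): a world point X has camera coordinates R X + t. Camera axes: x right, y down, z forward; pixel columns grow to the right and rows downward; lengths in m; the calibration is good to about 2 mm. A picture is of the moment at which its call begins.
- job_done(): hands the job in; it is judged then, once.
Trained networks look in a picture, given as the dict that the camera call returned (one of the last four; its "shot" number tells which), for a name from the list of things; names that differ only in an ending like _2 or _b are one class to them, and where a whole thing is asked for, a point or a joint stands for the part that bears it (a point fixed in the world has none). Each returns a list of dicts, best first, with "p" (0 to 1); they miss things now and then, are a little off and sometimes report something else, mostly with a low value. They report only what shows in the picture. A call takes as long as a camera call. They do not tell look-alikes from the thing itself.
- recognise(name, picture): "rect" ([centre column, centre row, width, height] in pixels, round what is visible of it).
- regions_of(name, picture): "pixels" (480x640 bool, what is visible of it) and "rect" ([centre column, centre row, width, height] in pixels, round what is visible of it).
The state is a dict: "time": time; "joint_pos": joint angles; "joint_vel": joint speeds; "joint_efforts": joint torques, N m; "tool_pos": TCP position; "tool_rot": TCP orientation; "contact_force": force on the tool from outside, world axes, zero at the start; "ft_torque": the same for the moment, N m; "gripper_width": opening from 0.0 (shut) to 1.0 (fully open); "grasp_force": force on a finger pad.
Only numpy, scipy, OpenCV 4.12 (cv2) and the standard library are available. Lean on these libraries where they do the work, as an engineer would, in place of code of your own. Each camera call takes 0.05 s, during which the arm holds its last target. There are 200 camera calls.

## Working session

There is one attempt and no reset: what is moved stays moved. The work goes in short steps, Python scripts to look and compute and a tool call to move; the robot and the scene stay as the last step left them, time stands still between calls to the robot, and variables do not carry over. Pictures are saved under pics/ and viewed, at most 10 in all, crops included, and the job is handed in when it is done.

Besides the shell and the picture viewer there is one more tool, called after "Call:" by a JSON object that holds its "method" and its "body". jog_arm: Moves the arm, as the interface text tells. Its arguments: {"type":"object","properties":{"moves":{"type":"array"}},"required":["moves"]}

```bash
ls; mkdir -p pics
python3 - <<'E'
from plant import *
import cv2,pickle
for n in("scene","top"):
    f=grab_frame(n); pickle.dump(f,open(n+'.pkl','wb')); cv2.imwrite(f'pics/{n}0.png',f['color'])
    print(n,f['fx'],f['fy'],f['cx'],f['cy'],f['R'].round(3).tolist(),f['t'].round(3).tolist(),(-f['R'].T@f['t']).round(3))
    for k in('lid','tray','spacer','washer','bushing','bottle'):
        print(k,[(round(r['p'],2),[int(v) for v in r['rect']]) for r in recognise(k,f)][:4])
s=state();print(s)
E
```

```text
pics
scene 526.7348839247334 526.7348839247334 317.57896699812346 243.29877501031723 [[0.078, 0.997, -0.004], [0.791, -0.064, -0.608], [-0.607, 0.044, -0.794]] [-0.193, -0.377, 1.611] [1.29  0.096 1.049]
lid [(0.86, [363, 265, 80, 71]), (0.61, [502, 238, 77, 64])]
tray [(0.74, [166, 259, 117, 63])]
spacer [(0.64, [137, 253, 27, 26])]
washer [(0.58, [200, 260, 19, 16])]
bushing [(0.72, [170, 254, 16, 16]), (0.26, [137, 253, 28, 22])]
bottle [(0.89, [249, 264, 27, 52])]
top 562.9607938168127 562.9607938168127 314.2632260118339 245.47869655632894 [[-0.008, -1.0, 0.004], [-0.997, 0.008, -0.072], [0.072, -0.005, -0.997]] [0.144, 0.522, 1.543] [0.411 0.148 1.576]
lid [(0.65, [272, 230, 66, 68]), (0.56, [145, 248, 68, 73])]
tray [(0.91, [441, 245, 98, 75])]
spacer [(0.83, [470, 255, 24, 23])]
washer [(0.76, [413, 248, 21, 12])]
bushing [(0.56, [441, 253, 14, 19])]
bottle [(0.68, [370, 216, 19, 25]), (0.53, [272, 232, 66, 65])]
{'time': 0.7, 'joint_pos': array([-1.37000375e+00,  5.26566168e-02,  1.61288650e+00,  5.13561241e-06,
        1.47597776e+00, -1.19024382e-01]), 'joint_vel': array([ 5.39892918e-05, -1.28761679e-04, -1.40610790e-03,  9.53159444e-04,
       -1.07249540e-03,  1.32949061e-03]), 'joint_efforts': array([-1.84590943e-03, -3.93561208e+01, -3.70366144e+01, -2.76952951e-04,
        3.94361996e-04, -7.75880949e-06]), 'tool_pos': array([ 0.19648152, -0.59330605,  0.23133857]), 'tool_rot': array([3.57533405e-05, 9.87241898e-01, 1.59227615e-01, 4.02097655e-06]), 'contact_force': array([0.55366144, 0.79043827, 0.46766336]), 'ft_torque': array([-0.02434898, -0.01062699,  0.00644348]), 'grasp_force': 0.0, 'gripper_width': 1.0010792679873801}
```

View pictures.

View pics/scene0.png

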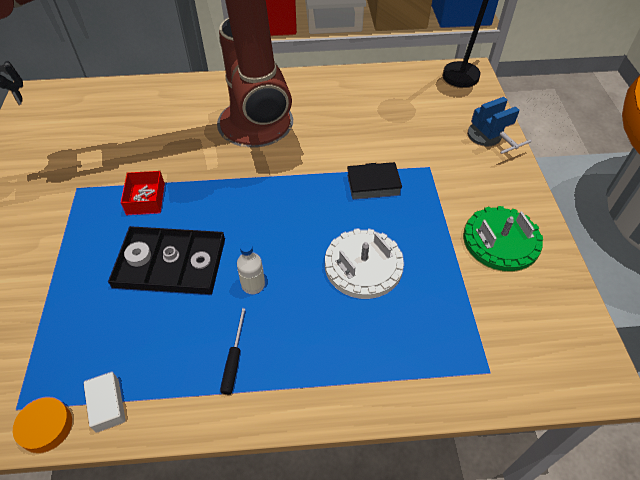

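View pics/top0.png

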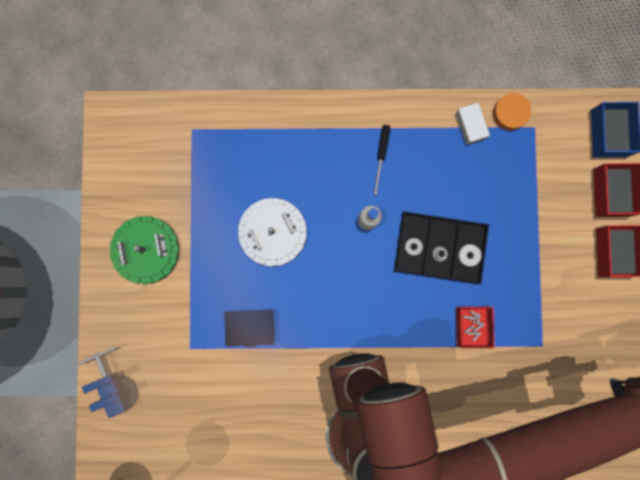

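```bash
cat > h.py <<'E'
import numpy as np,cv2,pickle
def cloud(f):
    v,u=np.mgrid[0:480,0:640]; d=f['depth']
    P=np.stack([(u-f['cx'])/f['fx']*d,(v-f['cy'])/f['fy']*d,d],-1)
    W=(P-f['t'])@f['R']; W[d==0]=np.nan
    return W
def ray_z(f,u,v,z):
    c=-f['R'].T@f['t']; r=f['R'].T@np.array([(u-f['cx'])/f['fx'],(v-f['cy'])/f['fy'],1.])
    return c+r*(z-c[2])/r[2]
def pix(f,X):
    c=f['R']@np.asarray(X)+f['t']; return np.array([f['cx']+f['fx']*c[0]/c[2],f['cy']+f['fy']*c[1]/c[2]])
E
python3 - <<'E'
from plant import *
from h import *
np.set_printoptions(precision=4,suppress=True)
fs={n:grab_frame(n) for n in('scene','top')}
out={}
for n,f in fs.items():
    W=cloud(f); 
    for k in('lid','spacer','washer','bushing','bottle','tray'):
        for r in regions_of(k,f)[:3]:
            m=r['pixels']; out.setdefault((n,k),[]).append(r)
            P=W[m]; P=P[~np.isnan(P[:,0])]
            v,u=np.nonzero(m); h,b=np.histogram(P[:,2],bins=np.arange(-.01,.17,.005))
            print(n,k,round(r['p'],2),m.sum(),'rc',u.mean().round(1),v.mean().round(1),'xyz',np.median(P,0),'zpct',np.percentile(P[:,2],[5,25,50,75,95]), 'ext',np.ptp(P,0))
pickle.dump((fs,out),open('f.pkl','wb'))
s=fs['scene']['color'][220:305,310:420]; t=fs['top']['color'][190:275,225:315]; q=fs['top']['color'][205:290,390:495]
q2=fs['scene']['color'][220:300,105:230]
z=lambda a:cv2.resize(a,(400,300),interpolation=cv2.INTER_CUBIC)
cv2.imwrite('pics/crop.png',np.vstack([np.hstack([z(s),z(t)]),np.hstack([z(q2),z(q)])]))
E
```

```text
scene lid 0.74 4325 rc 363.5 263.9 xyz [0.582  0.2564 0.0283] zpct [0.0131 0.0249 0.0283 0.0305 0.0583] ext [0.2115 0.1872 0.0955]
scene lid 0.64 4064 rc 502.6 238.9 xyz [0.5362 0.607  0.0284] zpct [0.0094 0.0244 0.0284 0.0309 0.06  ] ext [0.2108 0.2018 0.0964]
scene spacer 0.78 487 rc 137.2 254.3 xyz [ 0.5042 -0.2854  0.0229] zpct [0.0069 0.0183 0.0229 0.0249 0.0272] ext [0.0611 0.0572 0.0323]
scene washer 0.64 247 rc 199.9 260.0 xyz [ 0.5229 -0.1349  0.0098] zpct [0.0026 0.0081 0.0098 0.0113 0.0138] ext [0.0558 0.0465 0.0179]
scene bushing 0.46 201 rc 169.9 254.8 xyz [ 0.5074 -0.2079  0.0141] zpct [0.0034 0.0066 0.0141 0.0222 0.0253] ext [0.0347 0.0376 0.0292]
scene bottle 0.9 980 rc 250.1 269.8 xyz [ 0.6168 -0.0047  0.089 ] zpct [0.0172 0.0518 0.089  0.1085 0.1478] ext [0.1272 0.0548 0.1529]
scene bottle 0.64 685 rc 231.2 364.3 xyz [ 0.8145 -0.0512  0.0208] zpct [0.0111 0.0159 0.0208 0.0235 0.026 ] ext [0.1993 0.0481 0.0322]
scene tray 0.68 5638 rc 168.8 261.4 xyz [ 0.528  -0.2084  0.0045] zpct [-0.0008  0.0018  0.0045  0.017   0.0276] ext [0.2277 0.2762 0.0405]
scene tray 0.43 17
[... 492 characters left out ...]
0.06   0.0582 0.0425]
top spacer 0.49 165 rc 413.7 246.6 xyz [ 0.5173 -0.1368  0.0121] zpct [0.0064 0.0092 0.0121 0.0143 0.0173] ext [0.0425 0.0455 0.0196]
top washer 0.7 147 rc 413.1 246.5 xyz [ 0.5176 -0.1344  0.012 ] zpct [0.0059 0.0092 0.012  0.0142 0.0173] ext [0.0425 0.0425 0.0196]
top bottle 0.66 402 rc 369.3 217.4 xyz [ 0.5884 -0.0042  0.1021] zpct [0.0361 0.0938 0.1021 0.117  0.1522] ext [0.054  0.0523 0.151 ]
top bottle 0.36 4799 rc 440.4 246.7 xyz [ 0.524  -0.2118  0.005 ] zpct [-0.0016  0.0021  0.005   0.0098  0.0296] ext [0.1987 0.2608 0.0491]
top tray 0.75 4510 rc 440.1 246.6 xyz [ 0.5253 -0.2111  0.0049] zpct [-0.0015  0.0021  0.0049  0.0094  0.0292] ext [0.1986 0.2608 0.0475]
```

View pics/crop.png

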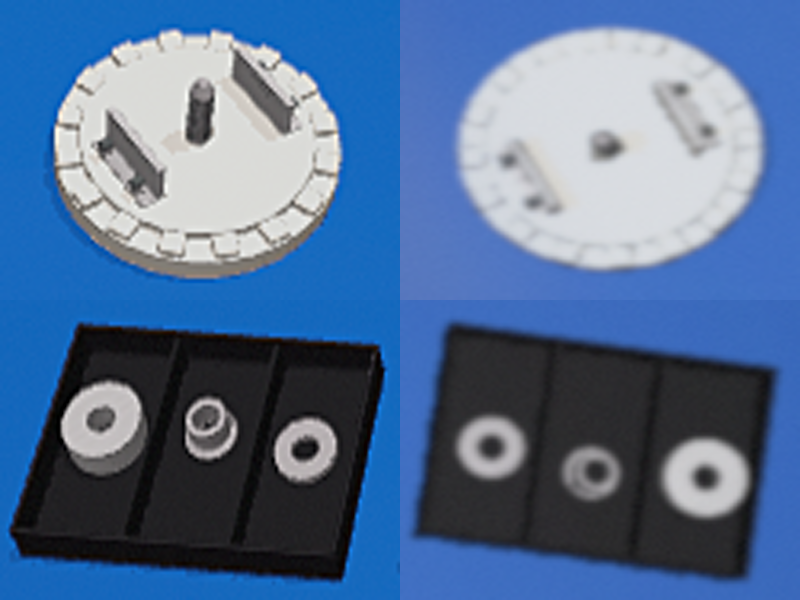

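```bash
cat > m.py <<'E'
from h import *
from scipy.optimize import least_squares
np.set_printoptions(precision=4,suppress=True)
fs,out=pickle.load(open('f.pkl','rb'))
a=np.linspace(0,2*np.pi,60)
def hullc(f,x,y,z,rings):
    m=np.zeros((480*8,640*8),np.uint8); cs=[]
    pts=[pix(f,[x+r*np.cos(t),y+r*np.sin(t),z+h]) for r,h in rings for t in a]
    hl=cv2.convexHull(np.array(pts,np.float32)); M=cv2.moments(hl)
    return np.array([M['m10']/M['m00'],M['m01']/M['m00']]),M['m00']
def blob(mask,u,v,scale=4):
    n,l,st,ce=cv2.connectedComponentsWithStats(mask.astype(np.uint8))
    i=min(range(1,n),key=lambda i:np.hypot(*(ce[i]-[u,v]))+(1e3 if st[i,4]<15 else 0))
    pts=np.argwhere(l==i)[:,::-1].astype(np.float32)
    c=np.concatenate([pts+d for d in([.5,.5],[-.5,.5],[.5,-.5],[-.5,-.5])]).astype(np.float32)
    hl=cv2.convexHull(c);M=cv2.moments(hl);return np.array([M['m10']/M['m00'],M['m01']/M['m00']]),M['m00']
g={n:f['color'].mean(2) for n,f in fs.items()}
sat={n:cv2.cvtColor(f['color'],cv2.COLOR_BGR2HSV)[...,1] for n,f in fs.items()}
items={'spacer':([(.03,0),(.03,.022)],dict(scene=(137,254),top=(469,254)),{n:g[n]>75 for n in g},.004),
'washer':([(.024,0),(.024,.008)],dict(scene=(200,260),top=(413,247)),{n:g[n]>75 for n in g},.004),
'bushing':([(.02,0),(.02,.005),(.0155,.022)],dict(scene=(170,255),top=(441,254)),{n:g[n]>75 for n in g},.004),
'lid':([(.095,0),(.095,.030)],dict(scene=(363,264),top=(272,232)),{n:sat[n]<120 for n in g},0)}
def solve(k,rings,obs,z0,x0):
    F=lambda p,zz=None,ns=('scene','top'):np.concatenate([hullc(fs[n],p[0],p[1],p[2] if zz is None else zz,rings)[0]-obs[n][0] for n in ns])
    r=least_squares(F,[*x0,z0],diff_step=1e-4); r2=least_squares(lambda p:F(p,z0),x0,diff_step=1e-4)
    print(k,'free',r.x,'res',np.abs(r.fun).max().round(2),'fixedz',r2.x,'res',r2.fun.round(2),
      'each',[least_squares(lambda p:F(p,z0,(n,)),x0,diff_step=1e-4).x for n in fs],'area',[(n,obs[n][1],round(hullc(fs[n],*r2.x,z0,rings)[1])) for n in fs])
    return r2.x
if __name__=='__main__':
    for k,(rings,uv,mk,z0) in items.items():
        obs={n:blob(mk[n],*uv[n]) for n in fs}
        x=solve(k,rings,obs,z0,ray_z(fs['top'],*uv['top'],.015)[:2])
    so={}
    for n,(u0,v0) in dict(scene=(355,235),top=(262,222)).items():
        sub=np.zeros((480,640),bool); w=20; hh=32 if n=='scene' else 18
        sub[v0:v0+hh,u0:u0+w]=g[n][v0:v0+hh,u0:u0+w]<150
        so[n]=blob(sub,u0+10,v0+hh/2); print(n,so[n])
    solve('stud',[(.008,0),(.008,.051),(.004,.06)],so,.03,x)
    for n in fs:
        W=cloud(fs[n]); d=np.hypot(W[...,0]-x[0],W[...,1]-x[1])
        P=W[(W[...,2]>.045)&(W[...,2]<.07)&(d>.035)&(d<.07)][:,:2]
        ang=np.arctan2(*(P-x).T[::-1]); print(n,'bracket yaw',len(P),np.degrees(np.angle(np.exp(2j*ang).mean())/2))
        z=W[...,2]; q=P-x; th=np.angle(np.exp(2j*ang).mean())/2; q=q@np.array([np.cos(th),np.sin(th)])
        print(' side dists',np.median(q[q>0]),np.median(q[q<0]))
    tr=[r for r in out[('top','tray')]][0]; hl=np.argwhere(tr['pixels'])[:,::-1].astype(np.float32)
    b=cv2.boxPoints(cv2.minAreaRect(hl)); print('tray corners',[ray_z(fs['top'],*c,.03)[:2] for c in b])
    for n in fs:
        print(n,'mat z',np.nanmedian(cloud(fs[n])[160:200,210:320,2] if n=='top' else cloud(fs[n])[330:360,280:320,2]))
E
python3 m.py
```

```text
spacer free [ 0.4935 -0.2898  0.0015] res 0.79 fixedz [ 0.4943 -0.289 ] res [-0.71 -0.35 -0.8  -0.19] each [array([ 0.4955, -0.2872]), array([ 0.4937, -0.2913])] area [('scene', 552.0, 532), ('top', 465.5, 413)]
washer free [ 0.5197 -0.1359  0.0025] res 0.51 fixedz [ 0.5202 -0.1357] res [-0.45 -0.23 -0.51 -0.18] each [array([ 0.5209, -0.1345]), array([ 0.5196, -0.1371])] area [('scene', 284.0, 288), ('top', 306.0, 240)]
bushing free [ 0.4988 -0.2094  0.0015] res 0.49 fixedz [ 0.4996 -0.2089] res [-0.45 -0.36 -0.5  -0.28] each [array([ 0.5008, -0.2077]), array([ 0.4988, -0.2102])] area [('scene', 227.0, 227), ('top', 213.5, 166)]
lid free [ 0.5627  0.2594 -0.0037] res 0.54 fixedz [0.5637 0.259 ] res [-0.46 -0.51 -0.5  -0.56] each [array([0.5653, 0.26  ]), array([0.5621, 0.2577])] area [('scene', 4547.0, 4564), ('top', 3928.0, 3735)]
scene (array([364.5872, 251.891 ]), 130.0)
top (array([271.5   , 231.6202]), 30.5)
stud free [0.5599 0.2591 0.0208] res 0.94 fixedz [0.5625 0.2582] res [-0.81 -1.37 -0.84 -1.4 ] each [array([0.5666, 0.2596]), array([0.5587, 0.2559])] area [('scene', 130.0, 122), ('top', 30.5, 41)]
scene bracket yaw 286 -63.64214139052344
 side dists 0.05222022119596739 -0.04795948173934339
top bracket yaw 131 -63.041476790532215
 side dists 0.05189581364414891 -0.049028884140692966
tray corners [array([ 0.4491, -0.0755]), array([ 0.6169, -0.1036]), array([ 0.5786, -0.3459]), array([ 0.4113, -0.3159])]
scene mat z -3.1455212640251957e-06
top mat z 0.00048085574172046107
```

Scene: the white lid is at (363,262) in the scene view and (272,231) in the top view. The green one at (503,238) / (144,249) and the orange disc at (42,424) are look-alikes. The white one matches the description, and the crop shows its stud and two brackets. In the tray, the spacer is at (137,254), the bushing at (170,255) and the washer at (200,260). Heights from both views agree with the text.

Call:
{"method": "jog_arm", "body": {"moves": [[[8.0,3.44,-1.77,0,0,0,0],[8.0,3.44,-1.77,0,0,0,0],[8.0,3.44,-1.77,0,0,0,0],[8.0,3.44,-1.77,0,0,0,0],[8.0,3.44,-1.77,0,0,0,0],[8.0,3.44,-1.77,0,0,0,0],[8.0,3.44,-1.77,0,0,0,0],[8.0,3.44,-1.77,0,0,0,0],[8.0,3.44,-1.77,0,0,0,0],[8.0,3.44,-1.77,0,0,0,0],[8.0,3.44,-1.77,0,0,0,0],[8.0,0,0,0,0,0,-0.12],[8.0,0,0,0,0,0,-0.12],[8.0,0,0,0,0,0,-0.12],[8.0,0,0,0,0,0,-0.12],[8.0,0,0,0,0,0,-0.12],[8.0,0,0,0,0,0,-0.12],[8.0,0,0,0,0,0,-0.12],[8.0,0,0,0,0,0,-0.12],[8.0,0,0,0,0,0,-0.12]]]}}

```text
time: 3.07
tool_pos: [0.4945, -0.2895, 0.2314]
tool_rot: [0.0, 0.763, 0.646, 0.0]
contact_force: [-0.3, -0.1, -0.3]
gripper_width: 0.94
grasp_force: 0.0
```

```bash
cat > go.py <<'E'
import sys
from plant import *
import numpy as np
from scipy.spatial.transform import Rotation as R
np.set_printoptions(precision=4,suppress=True)
# args: x y z yaw_of_tool_y(deg)
s=state(); q=s['tool_rot']; r=R.from_quat([q[1],q[2],q[3],q[0]]); M=r.as_matrix()
x,y,z,a=map(float,sys.argv[1:5]); a=np.radians(a)
ty=np.array([np.cos(a),np.sin(a),0]); 
if ty@M[:,1]<0: ty=-ty
tz=np.array([0,0,-1.]); T=np.stack([np.cross(ty,tz),ty,tz],1)
print('t',s['time'],'pos',s['tool_pos'],'F',s['contact_force'],'w',s['gripper_width'],'g',s['grasp_force'],'j',s['joint_pos'])
d=np.array([x,y,z])-s['tool_pos']
print('shift cm now',M.T@d*100,'shift after turn',T.T@d*100,'turn',R.from_matrix(M.T@T).as_rotvec(),'tool y yaw',np.degrees(np.arctan2(M[1,1],M[0,1])))
E
python3 go.py 0.4943 -0.289 0.006 -9.2
```

```text
t 3.0667 pos [ 0.4945 -0.2895  0.2314] F [-0.3048 -0.0599 -0.2639] w 0.9398071767661245 g 0.0 j [-0.6595 -0.0706  1.7353 -0.      1.4768 -0.4945]
shift cm now [ 0.0469 -0.0284 22.5369] shift after turn [ 0.0461 -0.0265 22.5369] turn [ 0.0001  0.     -0.0045] tool y yaw -9.456287999684784
```

Call:
{"method": "jog_arm", "body": {"moves": [[[8.0,0.05,-0.03,4.0,0,0,0],[8.0,0,0,4.0,0,0,0],[8.0,0,0,4.0,0,0,0],[8.0,0,0,4.0,0,0,0],[8.0,0,0,3.0,0,0,0],[8.0,0,0,2.0,0,0,0],[8.0,0,0,1.0,0,0,0],[8.0,0,0,0.5,0,0,0],[8.0,0,0,0,0,0,0],[5.0,0,0,0,0,0,0],[5.0,0,0,0,0,0,0],[5.0,0,0,0,0,0,0],[5.0,0,0,0,0,0,0],[5.0,0,0,0,0,0,0],[5.0,0,0,0,0,0,0]]]}}

```text
time: 4.32
tool_pos: [0.4962, -0.2904, 0.0093]
tool_rot: [0.003, 0.765, 0.644, 0.001]
contact_force: [0.1, 0.0, 6.1]
gripper_width: 0.675
grasp_force: 64.6
```

Call:
{"method": "jog_arm", "body": {"moves": [[[7.5,0,0,0,0,0,0],[7.5,0,0,0,0,0,0],[7.5,0,0,-0.6,0,0,0],[7.5,0,0,0,0,0,0],[5.0,0,0,0,0,0,0],[5.0,0,0,0,0,0,0],[5.0,0,0,0,0,0,0],[5.0,0,0,0,0,0,0],[5.0,0,0,0,0,0,0]]]}}

```text
time: 5.07
tool_pos: [0.495, -0.2894, 0.0137]
tool_rot: [0.001, 0.765, 0.644, 0.0]
contact_force: [-1.2, 1.5, 6.3]
gripper_width: 0.669
grasp_force: 62.8
```

```bash
python3 go.py 0.5637 0.259 0.20 26.7
```

```text
t 5.0667 pos [ 0.495  -0.2894  0.0137] F [-1.1749  1.4981  6.2818] w 0.6693212643351257 g 62.762234173715115 j [-0.6589  0.1662  1.8822  0.      1.0918 -0.488 ]
shift cm now [ 55.2035  -2.5337 -18.6686] shift after turn [ 45.9079  30.7835 -18.6335] turn [ 0.0009  0.0009 -0.6369] tool y yaw -9.793589634307432
```

Call:
{"method": "jog_arm", "body": {"moves": [[[5.0,0,0,-1.5,0,0,0],[5.0,0,0,-3.5,0,0,0],[5.0,0,0,-4.0,0,0,0],[5.0,0,0,-4.0,0,0,0],[5.0,0,0,-4.0,0,0,0],[5.0,2.0,-0.1,-1.6,0,0,0],[5.0,3.9,-0.18,0,0,0,0],[5.0,3.9,-0.18,0,0,0,0],[5.0,3.9,-0.18,0,0,0,0],[5.0,3.9,-0.18,0,0,0,0],[5.0,3.9,-0.18,0,0,0,0],[5.0,3.9,-0.18,0,0,0,0],[5.0,3.9,-0.18,0,0,0,0],[5.0,3.9,-0.18,0,0,0,0],[5.0,3.9,-0.18,0,0,0,0],[5.0,3.9,-0.18,0,0,0,0],[5.0,3.9,-0.18,0,0,0,0],[5.0,3.9,-0.18,0,0,0,0],[5.0,3.9,-0.18,0,0,0,0],[5.0,2.0,-0.1,0,0,0,0]]]}}

```text
time: 6.73
tool_pos: [0.5616, 0.2582, 0.1974]
tool_rot: [-0.001, 0.764, 0.645, -0.0]
contact_force: [-0.9, -1.0, -1.3]
gripper_width: 0.67
grasp_force: 64.5
```

Call:
{"method": "jog_arm", "body": {"moves": [[[5.0,0,0,0,0,0,-0.106],[5.0,0,0,0,0,0,-0.106],[5.0,0,0,0,0,0,-0.106],[5.0,0,0,0,0,0,-0.106],[5.0,0,0,0,0,0,-0.106],[5.0,0,0,0,0,0,-0.106],[5.0,0,0,0,0,0,0]]]}}

```text
time: 7.32
tool_pos: [0.5618, 0.2542, 0.1973]
tool_rot: [-0.001, 0.524, 0.851, -0.001]
contact_force: [1.0, 0.3, -2.2]
gripper_width: 0.663
grasp_force: 64.5
```

```bash
python3 go.py 0.563 0.2587 0.105 26.7
python3 - <<'E'
from plant import *
import cv2,pickle
f=grab_frame("scene"); g=grab_frame("top"); pickle.dump({'scene':f,'top':g},open('s1.pkl','wb'))
z=lambda a:cv2.resize(a,(400,400),interpolation=cv2.INTER_CUBIC)
cv2.imwrite('pics/s1.png',cv2.hconcat([z(f['color'][170:300,300:430]),z(g['color'][165:295,200:330])]))
E
```

```text
t 7.3167 pos [0.5618 0.2542 0.1973] F [ 0.9502  0.2962 -2.2201] w 0.6630922324434034 g 64.4620344042778 j [ 0.3044  0.0569  1.6658 -0.      1.4206 -0.1624]
shift cm now [0.342  0.3227 9.2315] shift after turn [0.3445 0.3072 9.2319] turn [-0.0017 -0.0002  0.0007] tool y yaw 26.741935247776368
```

View pics/s1.png

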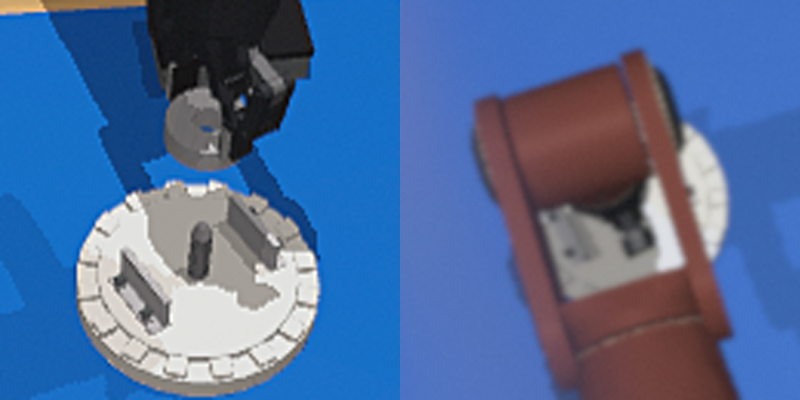

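Call:
{"method": "jog_arm", "body": {"moves": [[[5.0,0.34,0.31,2.0,0,0,0],[5.0,0,0,3.0,0,0,0],[5.0,0,0,2.2,0,0,0],[5.0,0,0,1.0,0,0,0],[5.0,0,0,0,0,0,0]]]}}

```text
time: 7.83
tool_pos: [0.5612, 0.258, 0.1124]
tool_rot: [-0.002, 0.526, 0.851, -0.003]
contact_force: [0.2, -0.2, -1.8]
gripper_width: 0.667
grasp_force: 64.4
```

```bash
python3 go.py 0.563 0.2587 0.105 26.7
python3 - <<'E'
from plant import *
from h import *
f=grab_frame("scene"); pickle.dump(f,open('s2.pkl','wb'))
cv2.imwrite('pics/s2.png',cv2.resize(f['color'][205:285,325:405],(640,600),interpolation=cv2.INTER_CUBIC))
s=state(); p=s['tool_pos']
# hover bottom z pred
for z in(.0, .022): print('pred spacer centre pix at bottom+',z,pix(f,[p[0],p[1],p[2]-.0097+z]))
print('stud tip pix',pix(f,[.563,.2587,.09]))
E
```

```text
t 7.8333 pos [0.5612 0.258  0.1124] F [ 0.1925 -0.1985 -1.8115] w 0.6669568597439471 g 64.44053683429956 j [ 0.3105  0.1392  1.7257 -0.      1.2836 -0.153 ]
shift cm now [-0.0206  0.1941  0.7416] shift after turn [-0.0203  0.189   0.7429] turn [-0.0068 -0.001  -0.0024] tool y yaw 26.562099334458903
pred spacer centre pix at bottom+ 0.0 [365.29478989 237.94299149]
pred spacer centre pix at bottom+ 0.022 [365.96313494 231.8909735 ]
stud tip pix [364.95678926 242.13654136]
```

View pics/s2.png

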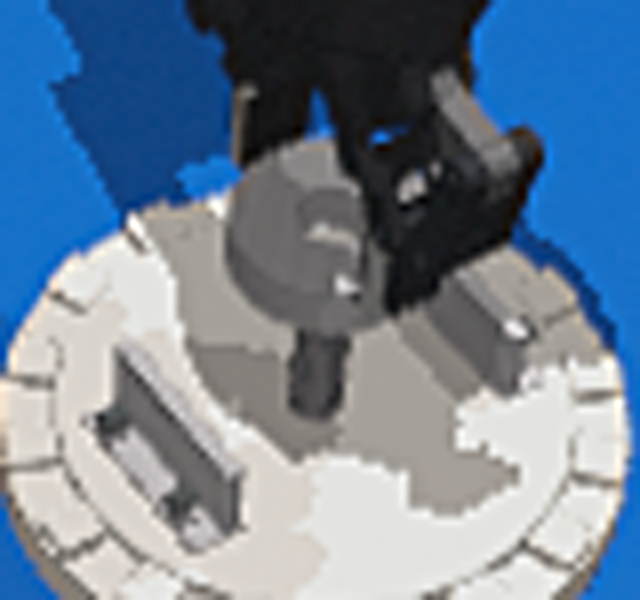

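Call:
{"method": "jog_arm", "body": {"moves": [[[5.0,-0.02,0.19,0,-0.006,0,0],[5.0,0,0,0.5,0,0,0],[5.0,0,0,0.5,0,0,0],[5.0,0,0,0.5,0,0,0],[5.0,0,0,0.5,0,0,0],[5.0,0,0,0.5,0,0,0],[5.0,0,0,0,0,0,0]]]}}

```text
time: 8.47
tool_pos: [0.5645, 0.2592, 0.0896]
tool_rot: [0.001, 0.525, 0.851, 0.002]
contact_force: [-0.6, 0.7, -1.2]
gripper_width: 0.664
grasp_force: 64.5
```

```bash
python3 go.py 0.563 0.2587 0.0397 26.7
```

```text
t 8.4667 pos [0.5645 0.2592 0.0896] F [-0.5697  0.7335 -1.159 ] w 0.6635977386408869 g 64.4700176641345 j [ 0.3103  0.1661  1.737   0.0009  1.2352 -0.1549]
shift cm now [ 0.0211 -0.1766  4.9862] shift after turn [ 0.0232 -0.1598  4.9868] turn [ 0.0034 -0.0004 -0.0011] tool y yaw 26.638023527158275
```

Call:
{"method": "jog_arm", "body": {"moves": [[[5.0,0,-0.08,0.6,0,0,0],[5.0,0,0,0.8,0,0,0],[5.0,0,0,0.8,0,0,0],[5.0,0,0,0.8,0,0,0],[5.0,0,0,0.8,0,0,0],[5.0,0,0,0.4,0,0,0],[5.0,0,0,0.2,0,0,0],[5.0,0,0,0,0,0,0],[5.0,0,0,0,0,0,0]]]}}

```text
time: 9.22
tool_pos: [0.5652, 0.2594, 0.0474]
tool_rot: [0.002, 0.525, 0.851, 0.003]
contact_force: [-0.0, 0.1, -2.3]
gripper_width: 0.661
grasp_force: 64.5
```

```bash
python3 go.py 0.563 0.2587 0.0397 26.7
```

```text
t 9.2167 pos [0.5652 0.2594 0.0474] F [-0.0438  0.1067 -2.2646] w 0.6608637620798551 g 64.48755629360676 j [ 0.3102  0.2181  1.756   0.001   1.1613 -0.1552]
shift cm now [ 0.0378 -0.2326  0.7711] shift after turn [ 0.038  -0.2277  0.7726] turn [ 0.0063  0.     -0.001 ] tool y yaw 26.641089408927186
```

Call:
{"method": "jog_arm", "body": {"moves": [[[5.0,0.02,-0.1,0.2,0.006,0,0],[5.0,0,0,0.2,0,0,0],[5.0,0,0,0.1,0,0,0],[5.0,0,0,0.1,0,0,0],[5.0,0,0,0.1,0,0,0],[5.0,0,0,0,0,0,0],[5.0,0,0,0,0,0,0]]]}}

```text
time: 9.8
tool_pos: [0.564, 0.259, 0.0402]
tool_rot: [-0.0, 0.525, 0.851, -0.0]
contact_force: [-0.1, 0.8, -1.7]
gripper_width: 0.662
grasp_force: 64.5
```

Call:
{"method": "jog_arm", "body": {"moves": [[[5.0,0,0,0.08,0,0,0],[5.0,0,0,0.08,0,0,0],[5.0,0,0,0,0,0,0]]]}}

```text
time: 10.05
tool_pos: [0.5643, 0.2592, 0.0398]
tool_rot: [0.0, 0.525, 0.851, 0.0]
contact_force: [-3.6, -1.8, 3.9]
gripper_width: 0.665
grasp_force: 65.0
```

Call:
{"method": "jog_arm", "body": {"moves": [[[5.0,0,-0.05,0.06,0,0,0],[5.0,0,0,0,0,0,0],[6.4,0,0,0,0,0,0],[7.4,0,0,0,0,0,0],[7.6,0,0,0,0,0,0],[7.6,0,0,0,0,0,0],[7.6,0,0,0,0,0,0]]]}}

```text
time: 10.63
tool_pos: [0.5635, 0.2588, 0.0378]
tool_rot: [-0.0, 0.525, 0.851, -0.0]
contact_force: [0.3, -0.3, 0.1]
gripper_width: 0.885
grasp_force: 0.0
```

```bash
python3 go.py 0.5202 -0.1357 0.2 -9.2
```

```text
t 10.6333 pos [0.5635 0.2588 0.0378] F [ 0.3016 -0.2509  0.0811] w 0.8849742532749657 g 0.0 j [ 0.3106  0.231   1.7592  0.      1.1517 -0.1544]
shift cm now [-33.3182 -21.5622 -16.2146] shift after turn [-39.633    2.0341 -16.2182] turn [-0.0003  0.      0.6255] tool y yaw 26.64093224775641
```

Call:
{"method": "jog_arm", "body": {"moves": [[[7.6,0,0,-2.0,0,0,0],[7.6,0,0,-3.6,0,0,0],[7.6,0,0,-3.6,0,0,0],[7.6,0,0,-3.6,0,0,0],[6.0,0,0,-3.4,0,0,0],[6.0,-2.0,-1.3,0,0,0,0],[6.0,-3.1,-2.0,0,0,0,0],[6.0,-3.1,-2.0,0,0,0,0],[6.0,-3.1,-2.0,0,0,0,0],[6.0,-3.1,-2.0,0,0,0,0],[6.0,-3.1,-2.0,0,0,0,0],[6.0,-3.1,-2.0,0,0,0,0],[6.0,-3.1,-2.0,0,0,0,0],[6.0,-3.1,-2.0,0,0,0,0],[6.0,-3.1,-2.0,0,0,0,0],[6.0,-3.1,-2.0,0,0,0,0],[6.0,-0.3,-0.26,0,0,0,0.104],[6.0,0,0,0,0,0,0.104],[6.0,0,0,0,0,0,0.104],[6.0,0,0,0,0,0,0.104]]]}}

```text
time: 12.3
tool_pos: [0.52, -0.136, 0.1999]
tool_rot: [-0.0, 0.692, 0.722, -0.0]
contact_force: [-0.5, -0.7, -0.7]
gripper_width: 0.699
grasp_force: 0.0
```

Call:
{"method": "jog_arm", "body": {"moves": [[[6.0,0,0,0,0,0,0.104],[6.0,0,0,0,0,0,0.104],[6.0,0,0,0,0,0,0],[6.0,0,0,0,0,0,0]]]}}

```text
time: 12.63
tool_pos: [0.5202, -0.1355, 0.2]
tool_rot: [-0.0, 0.76, 0.65, -0.0]
contact_force: [1.1, 0.2, -0.5]
gripper_width: 0.707
grasp_force: 0.0
```

```bash
python3 go.py 0.5202 -0.1357 0.016 -9.2
python3 - <<'E'
from plant import *
import cv2,pickle
f=grab_frame("scene"); g=grab_frame("top"); pickle.dump({'scene':f,'top':g},open('s3.pkl','wb'))
z=lambda a:cv2.resize(a,(400,400),interpolation=cv2.INTER_CUBIC)
cv2.imwrite('pics/s3.png',cv2.hconcat([z(f['color'][210:300,315:410]),z(g['color'][190:275,225:315])]))
E
```

```text
t 12.6333 pos [ 0.5202 -0.1355  0.2   ] F [ 1.1124  0.2324 -0.5146] w 0.7073683163287442 g 0.0 j [-0.3933 -0.1361  1.8487 -0.      1.4291 -0.2369]
shift cm now [-0.0218  0.0101 18.3987] shift after turn [-0.0213  0.0079 18.3987] turn [-0.0001 -0.      0.0042] tool y yaw -8.95887373835466
```

View pics/s3.png

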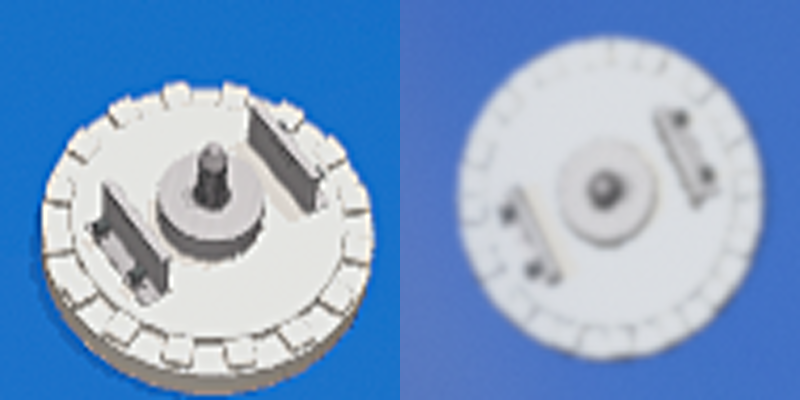

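Call:
{"method": "jog_arm", "body": {"moves": [[[6.0,-0.02,0,3.0,0,0,0],[6.0,0,0,4.0,0,0,0],[6.0,0,0,4.0,0,0,0],[6.0,0,0,4.0,0,0,0],[6.0,0,0,2.0,0,0,0],[6.0,0,0,1.0,0,0,0],[6.0,0,0,0.4,0,0,0],[6.0,0,0,0.2,0,0,0],[6.0,0,0,0.2,0,0,0],[6.0,0,0,0.2,0,0,0],[6.0,0,0,0,0,0,0],[6.0,0,0,0,0,0,0]]]}}

```text
time: 13.73
tool_pos: [0.521, -0.136, 0.0113]
tool_rot: [0.001, 0.761, 0.649, 0.0]
contact_force: [0.4, -0.0, -0.2]
gripper_width: 0.704
grasp_force: 0.0
```

Call:
{"method": "jog_arm", "body": {"moves": [[[6.0,0,0,0.2,0,0,0],[6.0,0,0,0.15,0,0,0],[6.0,0,0,0.1,0,0,0],[6.0,0,0,0,0,0,0],[6.0,0,0,0,0,0,0]]]}}

```text
time: 14.15
tool_pos: [0.5201, -0.1357, 0.0054]
tool_rot: [-0.0, 0.761, 0.649, -0.0]
contact_force: [0.4, 0.4, -0.5]
gripper_width: 0.704
grasp_force: 0.0
```

Call:
{"method": "jog_arm", "body": {"moves": [[[6.0,0,0,0.1,0,0,0],[6.0,0,0,0.1,0,0,0],[6.0,0,0,0,0,0,0],[6.0,0,0,0,0,0,0]]]}}

```text
time: 14.48
tool_pos: [0.5201, -0.1357, 0.0035]
tool_rot: [-0.0, 0.761, 0.649, -0.0]
contact_force: [0.0, 0.6, -0.3]
gripper_width: 0.704
grasp_force: 0.0
```

Call:
{"method": "jog_arm", "body": {"moves": [[[5.4,0,0,0,0,0,0],[5.0,0,0,0,0,0,0],[4.0,0,0,0,0,0,0],[4.0,0,0,0,0,0,0],[4.0,0,0,0,0,0,0],[4.0,0,0,0,0,0,0]]]}}

```text
time: 14.98
tool_pos: [0.5207, -0.1359, 0.0042]
tool_rot: [0.0, 0.761, 0.649, 0.0]
contact_force: [0.2, 0.8, 5.0]
gripper_width: 0.517
grasp_force: 61.6
```

```bash
python3 go.py 0.5635 0.2588 0.20 26.7
```

```text
t 14.9833 pos [ 0.5207 -0.1359  0.0042] F [0.1885 0.8008 5.0019] w 0.5169034374572287 g 61.60405076108873 j [-0.3936  0.1054  1.9694  0.      1.0658 -0.2347]
shift cm now [ 39.6442  -2.0019 -19.5917] shift after turn [ 33.3366  21.5577 -19.5815] turn [ 0.0009  0.0005 -0.625 ] tool y yaw -9.108397133906477
```

Call:
{"method": "jog_arm", "body": {"moves": [[[4.0,0,0,-0.8,0,0,0],[4.0,0,0,-3.0,0,0,0],[4.0,0,0,-4.0,0,0,0],[4.0,0,0,-4.0,0,0,0],[4.0,0,0,-4.0,0,0,0],[4.0,0,0,-3.8,0,0,0],[4.0,2.0,-0.1,0,0,0,0],[4.0,3.6,-0.18,0,0,0,0],[4.0,3.6,-0.18,0,0,0,0],[4.0,3.6,-0.18,0,0,0,0],[4.0,3.6,-0.18,0,0,0,0],[4.0,3.6,-0.18,0,0,0,0],[4.0,3.6,-0.18,0,0,0,0],[4.0,3.6,-0.18,0,0,0,0],[4.0,3.6,-0.18,0,0,0,0],[4.0,3.6,-0.18,0,0,0,0],[4.0,3.6,-0.18,0,0,0,0],[4.0,1.6,-0.1,0,0,0,0],[4.0,0,0,0,0,0,-0.104],[4.0,0,0,0,0,0,-0.104]]]}}

```text
time: 16.65
tool_pos: [0.5625, 0.2594, 0.1989]
tool_rot: [-0.0, 0.687, 0.727, -0.001]
contact_force: [-0.4, -0.7, -0.7]
gripper_width: 0.523
grasp_force: 61.6
```

Call:
{"method": "jog_arm", "body": {"moves": [[[4.0,0,0,0,0,0,-0.104],[4.0,0,0,0,0,0,-0.104],[4.0,0,0,0,0,0,-0.104],[4.0,0,0,0,0,0,-0.104],[4.0,0,0,2.0,0,0,0],[4.0,0,0,3.0,0,0,0],[4.0,0,0,3.0,0,0,0],[4.0,0,0,1.0,0,0,0],[4.0,0,0,0,0,0,0],[4.0,0,0,0,0,0,0]]]}}

```text
time: 17.48
tool_pos: [0.563, 0.2582, 0.1096]
tool_rot: [-0.0, 0.525, 0.851, -0.0]
contact_force: [0.7, -1.0, 0.1]
gripper_width: 0.52
grasp_force: 61.6
```

```bash
python3 go.py 0.5635 0.2588 0.052 26.7
python3 - <<'E'
from plant import *
from h import *
f=grab_frame("scene"); p=state()['tool_pos']
print(pix(f,[p[0],p[1],p[2]]),pix(f,[p[0],p[1],p[2]+.008]))
cv2.imwrite('pics/s4.png',cv2.resize(f['color'][205:285,325:405],(640,600),interpolation=cv2.INTER_CUBIC))
E
```

```text
t 17.4833 pos [0.563  0.2582 0.1096] F [ 0.674  -1.0137  0.0827] w 0.5203524969764391 g 61.59962123259902 j [ 0.3099  0.1423  1.7273 -0.0001  1.2731 -0.1548]
shift cm now [0.0309 0.083  5.7582] shift after turn [0.0311 0.0768 5.7583] turn [-0.0011 -0.0001 -0.0012] tool y yaw 26.630303929132534
[365.59692931 236.7829518 ] [365.84045028 234.58625255]
```

View pics/s4.png

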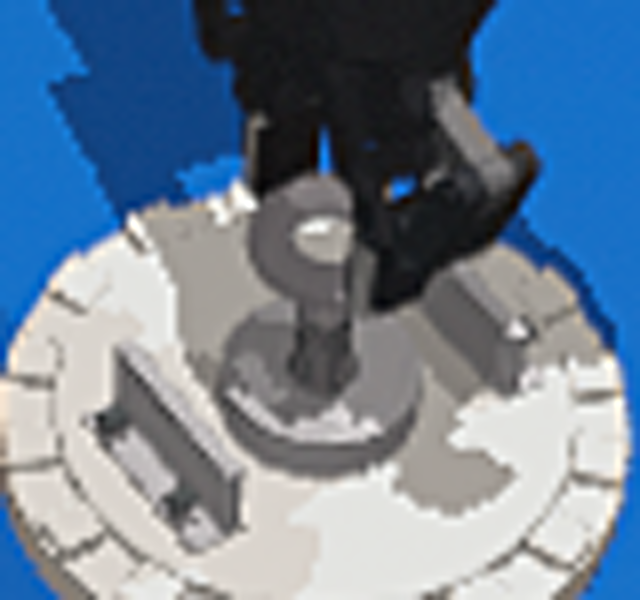

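Call:
{"method": "jog_arm", "body": {"moves": [[[4.0,0.03,0.06,0.5,0,0,0],[4.0,0,0,0.6,0,0,0],[4.0,0,0,0.6,0,0,0],[4.0,0,0,0.6,0,0,0],[4.0,0,0,0.6,0,0,0],[4.0,0,0,0.3,0,0,0],[4.0,0,0,0,0,0,0],[4.0,0,0,0,0,0,0]]]}}

```text
time: 18.2
tool_pos: [0.5633, 0.259, 0.0772]
tool_rot: [-0.0, 0.525, 0.851, -0.0]
contact_force: [-0.2, -1.1, -0.9]
gripper_width: 0.518
grasp_force: 61.6
```

Call:
{"method": "jog_arm", "body": {"moves": [[[4.0,0,0,0.5,0,0,0],[4.0,0,0,0.6,0,0,0],[4.0,0,0,0.5,0,0,0],[4.0,0,0,0.3,0,0,0],[4.0,0,0,0.2,0,0,0],[4.0,0,0,0.1,0,0,0],[4.0,0,0,0.1,0,0,0],[4.0,0,0,0,0,0,0],[4.0,0,0,0,0,0,0]]]}}

```text
time: 18.95
tool_pos: [0.5637, 0.2591, 0.0548]
tool_rot: [0.0, 0.525, 0.851, 0.0]
contact_force: [-0.2, 0.8, -0.9]
gripper_width: 0.522
grasp_force: 61.6
```

Call:
{"method": "jog_arm", "body": {"moves": [[[4.0,0,0,0.1,0,0,0],[4.0,0,0,0.08,0,0,0],[4.0,0,0,0.06,0,0,0],[4.0,0,0,0,0,0,0],[4.0,0,0,0,0,0,0]]]}}

```text
time: 19.37
tool_pos: [0.5636, 0.259, 0.0523]
tool_rot: [0.0, 0.525, 0.851, 0.0]
contact_force: [0.3, 0.0, -1.6]
gripper_width: 0.519
grasp_force: 61.6
```

Call:
{"method": "jog_arm", "body": {"moves": [[[4.0,0,0,0.06,0,0,0],[4.0,0,0,0.06,0,0,0],[4.0,0,0,0,0,0,0],[4.0,0,0,0,0,0,0]]]}}

```text
time: 19.7
tool_pos: [0.5636, 0.259, 0.0522]
tool_rot: [-0.0, 0.525, 0.851, -0.0]
contact_force: [-3.4, -0.6, 6.1]
gripper_width: 0.522
grasp_force: 62.3
```

Call:
{"method": "jog_arm", "body": {"moves": [[[4.6,0,0,0,0,0,0],[5.2,0,0,0,0,0,0],[6.0,0,0,0,0,0,0],[6.0,0,0,0,0,0,0],[6.0,0,0,0,0,0,0],[6.0,0,0,-1.0,0,0,0],[6.0,0,0,-3.0,0,0,0],[6.0,0,0,-3.6,0,0,0],[6.0,0,0,-3.6,0,0,0],[6.0,0,0,-3.6,0,0,0],[6.0,0,0,0,0,0,0]]]}}

```text
time: 20.62
tool_pos: [0.568, 0.2605, 0.2102]
tool_rot: [0.005, 0.525, 0.851, 0.006]
contact_force: [1.0, -0.7, 2.2]
gripper_width: 0.7
grasp_force: 0.0
```

```bash
python3 go.py 0.4996 -0.2089 0.20 -9.2
```

```text
t 20.6167 pos [0.568  0.2605 0.2102] F [ 0.9903 -0.6659  2.2078] w 0.6999786312220686 g 0.0 j [ 0.311   0.0553  1.6457 -0.      1.4241 -0.1541]
shift cm now [-38.886  -27.1798   0.6769] shift after turn [-47.4311   0.7539   1.0205] turn [ 0.0165 -0.0026  0.6256] tool y yaw 26.648629176636884
```

Call:
{"method": "jog_arm", "body": {"moves": [[[5.4,-1.5,-1.05,0,0,0,0],[5.4,-3.1,-2.13,0,0,0,0],[5.4,-3.1,-2.13,0,0,0,0],[5.4,-3.1,-2.13,0,0,0,0],[5.4,-3.1,-2.13,0,0,0,0],[5.4,-3.1,-2.13,0,0,0,0],[5.4,-3.1,-2.13,0,0,0,0],[5.4,-3.1,-2.13,0,0,0,0],[5.4,-3.1,-2.13,0,0,0,0],[5.4,-3.1,-2.13,0,0,0,0],[5.4,-3.1,-2.13,0,0,0,0],[5.4,-3.1,-2.13,0,0,0,0],[5.4,-3.1,-2.13,0,0,0,0],[5.4,0,0,0,0,0,0.104],[5.4,0,0,0,0,0,0.104],[5.4,0,0,0,0,0,0.104],[5.4,0,0,0,0,0,0.104],[5.4,0,0,0,0,0,0.104],[5.4,0,0,0,0,0,0.104],[5.4,0,0,0,0,0,0]]]}}

```text
time: 22.28
tool_pos: [0.4993, -0.2063, 0.1995]
tool_rot: [0.0, 0.762, 0.648, 0.0]
contact_force: [0.2, -0.3, 0.5]
gripper_width: 0.63
grasp_force: 0.0
```

```bash
python3 go.py 0.4996 -0.2089 0.0115 -9.2;  python3 - <<'E'
from plant import *
import cv2
f=grab_frame("scene"); g=grab_frame("top")
z=lambda a:cv2.resize(a,(400,400),interpolation=cv2.INTER_CUBIC)
cv2.imwrite('pics/s5.png',cv2.hconcat([z(f['color'][210:300,315:410]),z(f['color'][190:300,110:230])]))
E
```

```text
t 22.2833 pos [ 0.4993 -0.2063  0.1995] F [ 0.1824 -0.2698  0.5223] w 0.6301916576008989 g 0.0 j [-0.5296 -0.1295  1.8436  0.      1.4268 -0.3689]
shift cm now [-0.2474  0.0602 18.8008] shift after turn [-0.2517  0.0722 18.8007] turn [ 0.0006  0.0002 -0.0001] tool y yaw -9.207982767547447
```

View pics/s5.png

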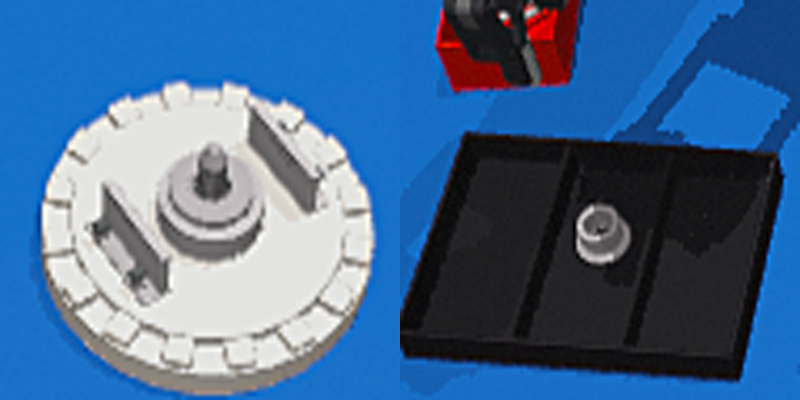

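Call:
{"method": "jog_arm", "body": {"moves": [[[5.4,-0.25,0.07,3.0,0,0,0],[5.4,0,0,4.0,0,0,0],[5.4,0,0,4.0,0,0,0],[5.4,0,0,4.0,0,0,0],[5.4,0,0,2.0,0,0,0],[5.4,0,0,1.0,0,0,0],[5.4,0,0,0.6,0,0,0],[5.4,0,0,0.1,0,0,0],[5.4,0,0,0,0,0,0],[5.4,0,0,0,0,0,0],[5.4,0,0,0,0,0,0]]]}}

```text
time: 23.3
tool_pos: [0.501, -0.2096, 0.0141]
tool_rot: [0.002, 0.761, 0.649, 0.001]
contact_force: [-0.3, -0.1, -0.1]
gripper_width: 0.635
grasp_force: 0.0
```

Call:
{"method": "jog_arm", "body": {"moves": [[[4.6,0,0,0,0,0,0],[4.0,0,0,0,0,0,0],[3.6,0,0,0,0,0,0],[2.4,0,0,0,0,0,0],[2.4,0,0,0,0,0,0],[2.4,0,0,0,0,0,0],[2.4,0,0,0,0,0,0],[2.4,0,0,0,0,0,0]]]}}

```text
time: 23.97
tool_pos: [0.5, -0.2091, 0.0128]
tool_rot: [0.0, 0.761, 0.649, 0.0]
contact_force: [-0.5, 0.9, 5.9]
gripper_width: 0.331
grasp_force: 59.3
```

```bash
python3 go.py 0.5636 0.259 0.20 26.7
```

```text
t 23.9667 pos [ 0.5    -0.2091  0.0128] F [-0.4971  0.9428  5.8969] w 0.33109636585354807 g 59.34939879924059 j [-0.5334  0.0996  1.9582 -0.      1.0828 -0.3744]
shift cm now [ 47.22    -1.1183 -18.7391] shift after turn [ 38.9635  26.7117 -18.7207] turn [ 0.0008  0.0006 -0.625 ] tool y yaw -9.11048362554683
```

Call:
{"method": "jog_arm", "body": {"moves": [[[2.4,0,0,-0.8,0,0,0],[2.4,0,0,-3.0,0,0,0],[2.4,0,0,-4.0,0,0,0],[2.4,0,0,-4.0,0,0,0],[2.4,0,0,-4.0,0,0,0],[2.4,0,0,-2.9,0,0,0],[2.4,2.0,-0.04,0,0,0,0],[2.4,3.6,-0.09,0,0,0,0],[2.4,3.6,-0.09,0,0,0,0],[2.4,3.6,-0.09,0,0,0,0],[2.4,3.6,-0.09,0,0,0,0],[2.4,3.6,-0.09,0,0,0,0],[2.4,3.6,-0.09,0,0,0,0],[2.4,3.6,-0.09,0,0,0,0],[2.4,3.6,-0.09,0,0,0,0],[2.4,3.6,-0.09,0,0,0,0],[2.4,3.6,-0.09,0,0,0,0],[2.4,3.6,-0.09,0,0,0,0],[2.4,3.6,-0.09,0,0,0,0],[2.4,2.0,-0.04,0,0,0,0]]]}}

```text
time: 25.63
tool_pos: [0.5621, 0.2624, 0.1984]
tool_rot: [-0.001, 0.76, 0.65, -0.0]
contact_force: [-0.1, 0.2, -0.2]
gripper_width: 0.329
grasp_force: 59.4
```

Call:
{"method": "jog_arm", "body": {"moves": [[[2.4,0,0,0,0,0,-0.104],[2.4,0,0,0,0,0,-0.104],[2.4,0,0,0,0,0,-0.104],[2.4,0,0,0,0,0,-0.104],[2.4,0,0,0,0,0,-0.104],[2.4,0,0,0,0,0,-0.104],[2.4,0,0,2.0,0,0,0],[2.4,0,0,3.0,0,0,0],[2.4,0,0,2.5,0,0,0],[2.4,0,0,0.5,0,0,0],[2.4,0,0,0,0,0,0],[2.4,0,0,0,0,0,0]]]}}

```text
time: 26.63
tool_pos: [0.563, 0.2591, 0.1196]
tool_rot: [0.0, 0.525, 0.851, 0.0]
contact_force: [0.5, -0.3, -0.4]
gripper_width: 0.332
grasp_force: 59.4
```

```bash
python3 go.py 0.5636 0.259 0.0688 26.7
python3 - <<'E'
from plant import *
from h import *
f=grab_frame("scene"); p=state()['tool_pos']
print(pix(f,[p[0],p[1],p[2]-.009]),pix(f,[p[0],p[1],p[2]+.013]))
cv2.imwrite('pics/s6.png',cv2.resize(f['color'][205:285,325:405],(640,600),interpolation=cv2.INTER_CUBIC))
E
```

```text
t 26.6333 pos [0.563  0.2591 0.1196] F [ 0.4886 -0.2571 -0.447 ] w 0.33248269002713443 g 59.43828944116831 j [ 0.3114  0.1318  1.7209 -0.      1.2886 -0.1536]
shift cm now [-0.0404  0.0463  5.08  ] shift after turn [-0.0407  0.0475  5.08  ] turn [ 0.0002  0.     -0.001 ] tool y yaw 26.643187761631363
[365.96039009 236.50439135] [366.64200786 230.40041788]
```

View pics/s6.png

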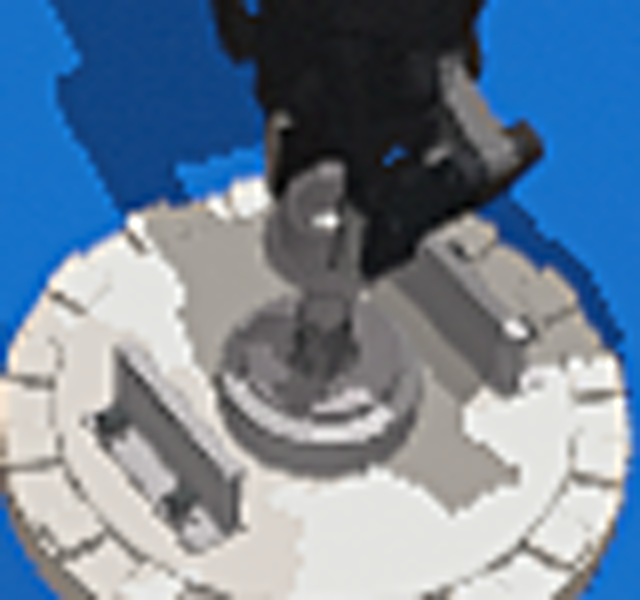

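Call:
{"method": "jog_arm", "body": {"moves": [[[2.4,-0.02,0.04,0.5,0,0,0],[2.4,0,0,0.6,0,0,0],[2.4,0,0,0.6,0,0,0],[2.4,0,0,0.6,0,0,0],[2.4,0,0,0.6,0,0,0],[2.4,0,0,0.3,0,0,0],[2.4,0,0,0,0,0,0],[2.4,0,0,0,0,0,0]]]}}

```text
time: 27.35
tool_pos: [0.563, 0.259, 0.0865]
tool_rot: [-0.0, 0.525, 0.851, -0.0]
contact_force: [-1.0, 0.2, -1.0]
gripper_width: 0.327
grasp_force: 59.4
```

Call:
{"method": "jog_arm", "body": {"moves": [[[2.4,0,0,0.4,0,0,0],[2.4,0,0,0.5,0,0,0],[2.4,0,0,0.3,0,0,0],[2.4,0,0,0.2,0,0,0],[2.4,0,0,0.1,0,0,0],[2.4,0,0,0,0,0,0],[2.4,0,0,0,0,0,0]]]}}

```text
time: 27.93
tool_pos: [0.5633, 0.2591, 0.072]
tool_rot: [0.0, 0.525, 0.851, 0.0]
contact_force: [-0.6, 0.1, -1.5]
gripper_width: 0.329
grasp_force: 59.4
```

Call:
{"method": "jog_arm", "body": {"moves": [[[2.4,0,0,0.1,0,0,0],[2.4,0,0,0.08,0,0,0],[2.4,0,0,0.06,0,0,0],[2.4,0,0,0.05,0,0,0],[2.4,0,0,0,0,0,0],[2.4,0,0,0,0,0,0]]]}}

```text
time: 28.43
tool_pos: [0.5632, 0.2591, 0.0691]
tool_rot: [-0.0, 0.525, 0.851, -0.0]
contact_force: [-0.1, 0.2, -0.4]
gripper_width: 0.328
grasp_force: 59.4
```

Call:
{"method": "jog_arm", "body": {"moves": [[[2.4,0,0,0.06,0,0,0],[2.4,0,0,0.05,0,0,0],[2.4,0,0,0,0,0,0],[2.4,0,0,0,0,0,0]]]}}

```text
time: 28.77
tool_pos: [0.5634, 0.2591, 0.0688]
tool_rot: [0.0, 0.525, 0.851, 0.0]
contact_force: [-4.0, -1.4, 5.5]
gripper_width: 0.326
grasp_force: 60.0
```

Seated: the force has risen to 5.5 N at the expected height. Now I'll release and retreat.

Call:
{"method": "jog_arm", "body": {"moves": [[[3.0,0,0,0,0,0,0],[3.8,0,0,0,0,0,0],[5.0,0,0,0,0,0,0],[6.0,0,0,0,0,0,0],[6.0,0,0,0,0,0,0],[6.0,0,0,-1.0,0,0,0],[6.0,0,0,-3.0,0,0,0],[6.0,0,0,-3.6,0,0,0],[6.0,0,0,-3.6,0,0,0],[6.0,0,0,-2.0,0,0,0],[6.0,-3.0,-1.0,0,0,0,0],[6.0,-3.0,-1.0,0,0,0,0],[6.0,-3.0,-1.0,0,0,0,0],[6.0,-3.0,-1.0,0,0,0,0],[6.0,-3.0,-1.0,0,0,0,0],[6.0,-3.0,-1.0,0,0,0,0],[6.0,-3.0,-1.0,0,0,0,0],[6.0,-1.0,-0.5,0,0,0,0],[6.0,0,0,0,0,0,0],[6.0,0,0,0,0,0,0]]]}}

```text
time: 30.43
tool_pos: [0.5948, 0.029, 0.2004]
tool_rot: [-0.0, 0.526, 0.851, 0.0]
contact_force: [-0.3, 0.0, 0.1]
gripper_width: 0.701
grasp_force: 0.0
```

Run:
```python
from plant import *
import cv2
f=grab_frame("scene")
z=lambda a:cv2.resize(a,(400,400),interpolation=cv2.INTER_CUBIC)
cv2.imwrite('pics/s7.png',cv2.hconcat([z(f['color'][210:300,315:410]),z(f['color'][150:400,100:350])]))
```

```text
(no output)
```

View pics/s7.png

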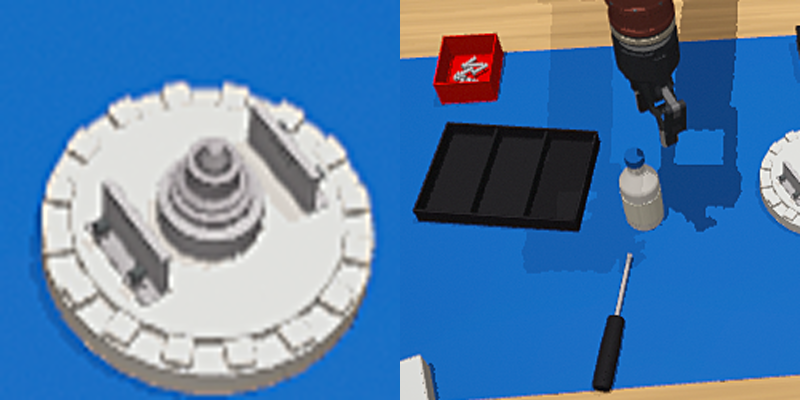

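The picture shows the spacer, washer and bushing stacked flat on the stud at (365,247). The tray is empty, the bystanders are where they were, and the gripper is clear.

```bash
python3 -c "
from plant import *
print(job_done())"
```

```text
the job is handed in; nothing more can be done
None
```

The spacer, washer and bushing (flange down) are threaded onto the white lid's stud in that order, each lowered to contact and released flat; the job was handed in at about 30.5 s of the 72 s limit, with the gripper clear and the bystander objects left alone.

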